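Sort the inking tools back onto their own rests

TASK

After the last print the inking things were put down on one another's wooden rests. Put the round ink tin on the round rest, the leather dabber on the square rest and the flat-sided solvent can on the oblong rest, each standing upright in the middle of its rest; the paper blotter is free to park one on meanwhile. Set them down rather than drop them, do not tip any over, and leave the pot, the brayer and the brass weight where they are.

Things in the scene. Friction and masses are not known exactly. Their poses are not given: they have to be found in the camera images.
- tin: closed round ink tin of bare steel with a pale label band, diameter 60 mm at its rims (58 mm between them), 75 mm high, flat lid; about 0.35 kg. Origin: centre of its underside, z up. Stands loose on one of the wooden rests at the start.
- dabber: inking dabber standing on its round black leather pad, 64 mm across and 36 mm high, thin neck, and on top an upright cylindrical wooden grip 36 mm in diameter from 57 to 95 mm above the underside; about 0.25 kg. Origin: centre of the underside, z up. Stands loose on one of the wooden rests at the start.
- can: closed flat-sided rectangular steel can with pale label, 64 mm along its own x, 40 mm along its own y, body 95 mm high, with a black screw cap (24 mm across, up to 108 mm high) off centre 16 mm towards its +x and a small wire handle (up to 104 mm high) towards -x; about 0.4 kg. Origin: centre of the underside, z up. Stands loose on one of the wooden rests at the start, any yaw.
- round_rest: flat round disc of light wood, diameter 112 mm, 12 mm thick, fixed to the bench; place of the tin. Origin: centre of its underside, at bench height z = 0.
- square_rest: flat square of light wood, 100 x 100 mm, 12 mm thick, fixed to the bench; place of the dabber. Origin: centre of its underside, at bench height z = 0.
- oblong_rest: flat oblong of light wood, 130 mm along its own x, 80 mm along its own y, 12 mm thick, fixed to the bench; place of the can, which may stand at any yaw. Origin: centre of its underside, at bench height z = 0.
- blotter: white paper blotter pad, 110 mm along its own x, 90 mm along its own y, 3 mm thick, fixed to the bench, empty at the start: a free spot to park a thing on. Origin: centre of its underside, at bench height z = 0.
- pot: bystander: small white open ceramic pot, 56 mm across, 45 mm high, loose on the bench. Origin: centre of its underside.
- brayer: bystander: ink roller lying on the bench, black roller 60 mm wide, red handle, about 140 mm long and 40 mm high, loose. Origin: on the bench under the point where handle and frame meet; +x towards the roller.
- weight: bystander: small round brass paperweight with a knob, 52 mm across, 43 mm high, loose on the bench. Origin: centre of its underside.
There are look-alikes about, which are no part of the job. What is shaped like the round_rest but blue or pink is not meant. What is shaped like the can but orange is not meant.

How it is judged:
By the outcome, as a careful person would: the job done as asked, in the order asked, and still so for the second after the job is handed in, with the robot touching nothing.
It also fails if it takes over 117 s, if anything falls off the work surface, if the arm or the gripper's body presses on something with over 40 N, if the wrist force passes 120 N, or if a joint passes its speed limit or range.

ROBOT

A 7-joint arm with a two-finger parallel gripper is mounted at the origin on the work surface. World frame = base frame: x ahead of the robot, y to its left, z up, the work surface at z = 0. Lengths are in m, angles in rad, forces in N, time in s.
With the tool pointing down it reaches from about 0.4 to 0.9 m from the base axis. Payload 5.5 kg.
Tool frame: the origin (TCP) lies midway between the tips of the shut fingers; the grasp point (between the pads) lies 19 mm behind it (manip.pinch_z is the distance from the TCP to the grasp point, in m); z points along the fingers, y is the direction in which the jaws open and shut (so a half turn about z gives the same grasp; the last joint's range is limited). The gripper opens to 92 mm and grips with 3 to 60 N. Pads are 19 mm wide; open, the fingers measure 130 mm over their backs; the gripper's body (75 mm by 190 mm) begins 47 mm behind the grasp point.
Start: joints at [1.444, 0.501, -0.427, 1.55, 0.221, 1.138, -0.21], TCP at [0.247, -0.601, 0.188] pointing down, gripper open.
Joint ranges: [-2.88, 2.88], [-0.31, 2.03], [-1.54, 1.56], [0.2, 2.42], [-1.41, 4.55], [0.19, 2.02], [-2.57, 2.57]. Speed limits (rad/s): [2.57, 2.57, 3.14, 3.14, 3.14, 3.14, 3.14].

INTERFACE

Orientations are given as a rotation vector (axis times angle).
In Python, from station import manip, vision gives the robot as it stands. The module is installed in compiled form; this text tells all that it offers. Calls block until the motion is done:
- manip.move_to(position, orientation): joint-space move of the TCP to a pose.
- manip.line_to(position, orientation=None, speed=0.15, contact_N=None): straight line of the TCP; orientation=None keeps the orientation; speed is the mean speed in m/s. With contact_N (N) it stops when the force on the tool has changed by that much, and returns True; else False.
- manip.move_j(angles): joint-space move.
- manip.move_gripper(opening, effort=None): finger opening in m; effort is the grip in N (None keeps the last); returns when the fingers have stopped.
- manip.dwell(seconds).
- manip.solve_ik(position, orientation): joint angles nearest the present ones, or None.
- manip.get_state(): the state.
- vision.get_image(name): name is "scene" or "top" or "wrist"; returns a dict with "color" (384x512x3 uint8, blue, green, red), "z_map" (384x512 float32, m along the optical axis (not along the pixel's ray), 0 where there is no reading), "fovy" (degrees; the focal length in pixels is half the picture's height over the tangent of half this angle, whatever the lens; pixels are square), "cx", "cy" (the principal point, pixels), "pose" (4x4, takes a point from camera to world coordinates). Camera axes: x right, y down, z forward; pixel columns grow to the right and rows downward; lengths in m; the calibration is good to about 2 mm. A picture is of the moment at which its call begins.
A pose or a line that the arm cannot do raises manip.IKError and nothing moves.
- manip.finish_job(): hands the job in, once; it reports no verdict.
The state is a dict: "clock": time; "joint_positions": joint angles; "qd": joint speeds; "effort": joint torques, N m; "tool_pos": TCP position; "tool_rot": TCP orientation; "wrist_force": force on the tool from outside, world axes, zero at the start; "ft_torque": the same for the moment, N m; "finger_gap": finger opening in m.
Only numpy, scipy, OpenCV 4.12 (cv2) and the standard library are available. Lean on these libraries where they do the work, as an engineer would, in place of code of your own. Each camera call takes 0.05 s, during which the arm holds its last target.

## Working session

There is one attempt and no reset: what is moved stays moved. The work goes in short steps, each a Python script; the robot and the scene stay as the last script left them, time stands still between calls to the robot, and variables do not carry over. Pictures are saved under pics/ and viewed, and the job is handed in when it is done.

```bash
mkdir -p pics; python3 - <<'E'
from station import manip, vision
import cv2,numpy as np,pickle
s=manip.get_state();print(s['clock'],s['tool_pos'],s['tool_rot'],s['finger_gap'])
for n in("scene","top","wrist"):
    d=vision.get_image(n);pickle.dump(d,open(f'pics/{n}0.pkl','wb'))
    print(n,d['fovy'],d['cx'],d['cy'],d['pose'].round(3).tolist(),(d['z_map']>0).mean())
    cv2.imwrite(f'pics/{n}0.png',cv2.resize(d['color'],(800,600),interpolation=cv2.INTER_CUBIC))
E
```

```text
0.0 [ 0.24663364 -0.60054993  0.18686459] [-3.08021205e+00 -6.07990102e-01  4.64306817e-04] 0.09167362081980333
scene 53.53081406602628 250.68222553514164 196.3382205591755 [[0.819, 0.402, -0.409, 0.929], [0.573, -0.561, 0.597, -0.549], [0.011, -0.724, -0.69, 0.751], [0.0, 0.0, 0.0, 1.0]] 0.9959208170572916
top 57.89781950515577 250.10359178016455 189.84736467949574 [[-0.007, -0.999, 0.043, 0.464], [-1.0, 0.006, -0.017, 0.039], [0.017, -0.043, -0.999, 1.053], [0.0, 0.0, 0.0, 1.0]] 0.9961700439453125
wrist 59.11091229231938 258.2888429614939 197.54041926990328 [[0.381, -0.894, -0.235, 0.309], [-0.925, -0.369, -0.095, -0.575], [-0.002, 0.254, -0.967, 0.384], [0.0, 0.0, 0.0, 1.0]] 0.9959920247395834
```

View pics/scene0.png

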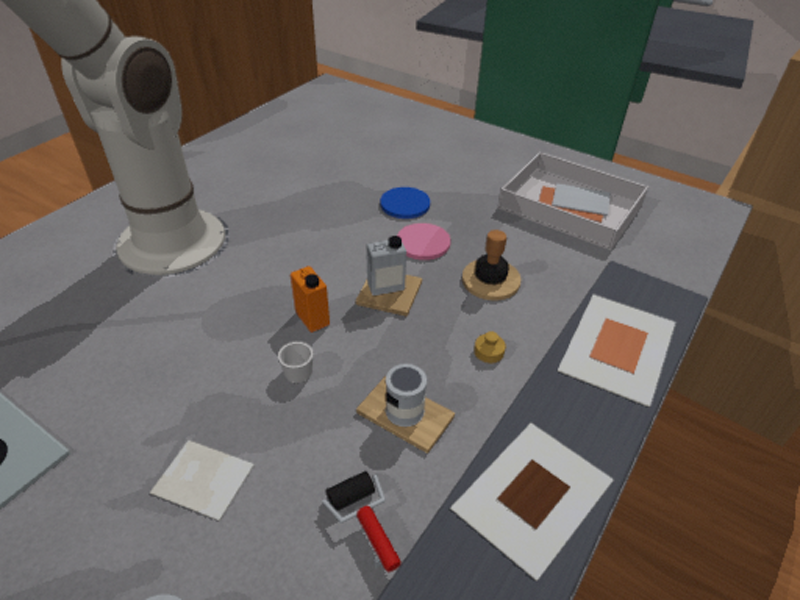

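View pics/top0.png

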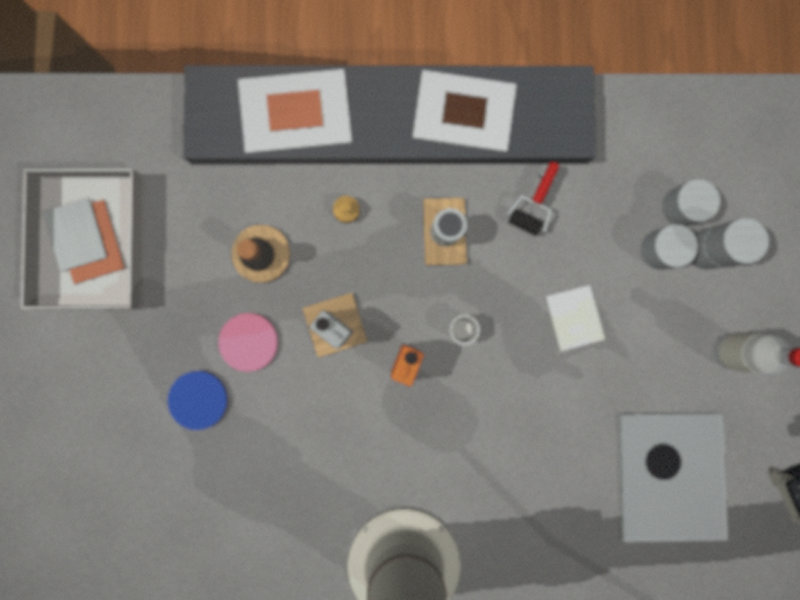

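View pics/wrist0.png

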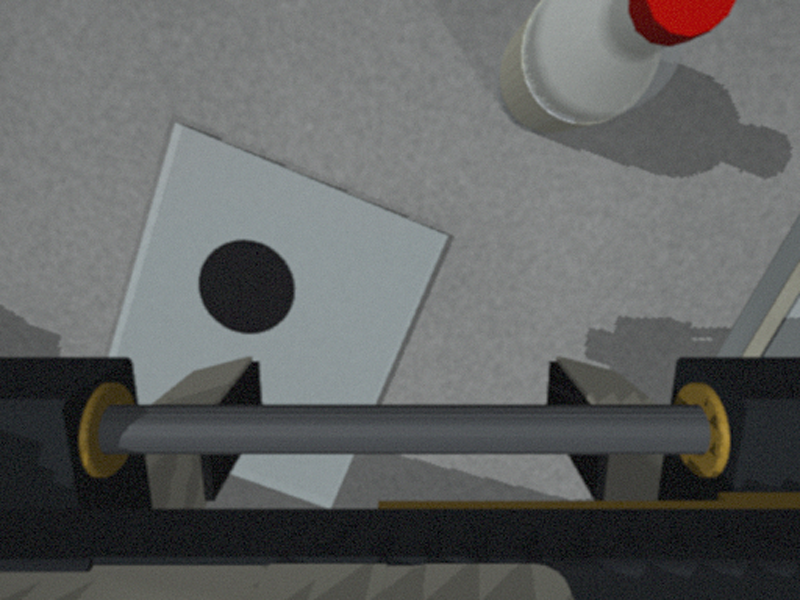

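The tin stands on the oblong rest (top view ≈450,225), the dabber on the round rest (≈260,253) and the can on the square rest (≈333,325). The blotter is at ≈575,318, with the pot (465,328) and the orange can (407,365) nearby. Next I'll enlarge the crops.

```bash
cat > h.py <<'E'
import cv2,numpy as np,pickle
def ray(d,u,v):
    f=d['color'].shape[0]/2/np.tan(np.radians(d['fovy'])/2)
    return np.array([(u-d['cx'])/f,(v-d['cy'])/f,1.0])
def atz(d,u,v,z):
    r=d['pose'][:3,:3]@ray(d,u,v);o=d['pose'][:3,3]
    return o+r*(z-o[2])/r[2]
def proj(d,p):
    f=d['color'].shape[0]/2/np.tan(np.radians(d['fovy'])/2)
    q=np.linalg.inv(d['pose'])@np.append(p,1);return q[0]/q[2]*f+d['cx'],q[1]/q[2]*f+d['cy']
def cloud(d):
    h,w=d['z_map'].shape;v,u=np.mgrid[:h,:w]
    f=h/2/np.tan(np.radians(d['fovy'])/2);z=d['z_map']
    P=np.stack([(u-d['cx'])/f*z,(v-d['cy'])/f*z,z],-1)
    return P@d['pose'][:3,:3].T+d['pose'][:3,3]
E
python3 - <<'E'
from h import *
d=pickle.load(open('pics/top0.pkl','rb'))
def crop(d,x0,y0,x1,y1,k,n):
    c=cv2.resize(d['color'][y0:y1,x0:x1],None,fx=k,fy=k,interpolation=cv2.INTER_CUBIC)
    for i in range(0,(x1-x0),20): cv2.putText(c,str(x0+i),(i*k,10),0,.35,(0,0,255),1); cv2.line(c,(i*k,12),(i*k,18),(0,0,255),1)
    for i in range(0,(y1-y0),20): cv2.putText(c,str(y0+i),(0,i*k+4),0,.35,(0,0,255),1)
    cv2.imwrite(n,c)
crop(d,140,115,300,235,5,'pics/tcrop.png')
s=pickle.load(open('pics/scene0.pkl','rb'))
crop(s,180,130,340,250,5,'pics/scrop.png')
crop(s,180,220,340,310,5,'pics/scrop2.png')
for n,dd in(('top',d),('scene',s)):
    P=cloud(dd)
    np.set_printoptions(precision=3,suppress=True)
    k=512/800
    pts={'top':{'dab':(258,250),'rr':(278,270),'can':(340,333),'sq':(318,340),'tin':(450,224),'ob':(445,258),'bl':(575,318),'pink':(248,342),'pot':(466,345),'or':(403,372)},
     'scene':{'dab':(497,240),'rr':(510,287),'can':(380,252),'sq':(405,302),'tin':(406,378),'ob':(430,430),'bl':(200,480)}}[n]
    for a,(u,v) in pts.items(): print(n,a,P[int(v*k),int(u*k)])
E
```

```text
top dab [0.589 0.257 0.095]
top rr [0.564 0.24  0.01 ]
top can [0.442 0.113 0.106]
top sq [0.428 0.162 0.015]
top tin [ 0.636 -0.085  0.089]
top ob [ 0.583 -0.082  0.01 ]
top bl [ 0.467 -0.338  0.001]
top pink [0.426 0.296 0.014]
top pot [ 0.417 -0.124  0.001]
top or [0.372 0.004 0.091]
scene dab [0.6   0.26  0.108]
scene rr [0.638 0.267 0.011]
scene can [0.451 0.11  0.108]
scene sq [0.502 0.117 0.011]
scene tin [ 0.634 -0.083  0.087]
scene ob [ 0.688 -0.094  0.013]
scene bl [ 0.469 -0.343  0.003]
```

View pics/tcrop.png

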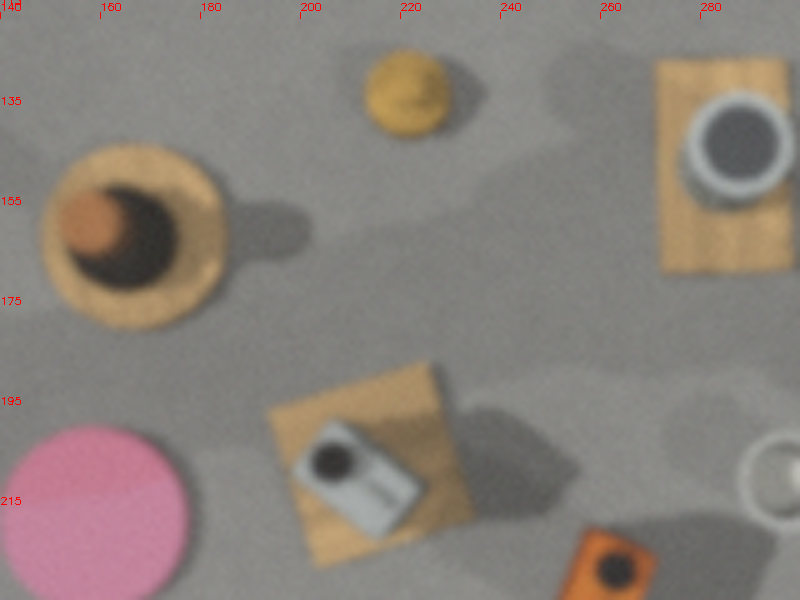

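View pics/scrop.png

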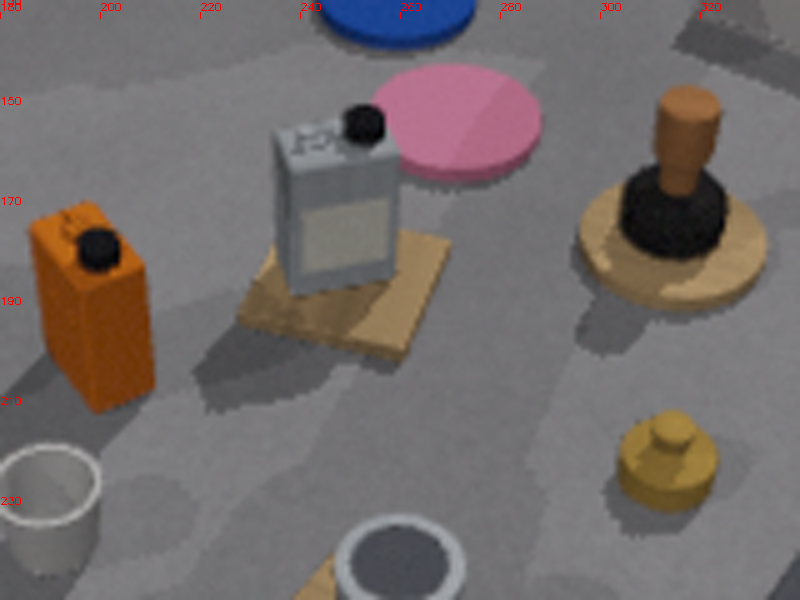

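```bash
python3 - <<'E'
from h import *
d=pickle.load(open('pics/top0.pkl','rb'));s=pickle.load(open('pics/scene0.pkl','rb'))
def crop(d,x0,y0,x1,y1,k,n):
    c=cv2.resize(d['color'][y0:y1,x0:x1],None,fx=k,fy=k,interpolation=cv2.INTER_CUBIC)
    for i in range(0,(x1-x0),20): cv2.putText(c,str(x0+i),(i*k,10),0,.35,(0,0,255),1); cv2.line(c,(i*k,12),(i*k,18),(0,0,255),1)
    for i in range(0,(y1-y0),20): cv2.putText(c,str(y0+i),(0,i*k+4),0,.35,(0,0,255),1)
    cv2.imwrite(n,c)
crop(d,255,110,415,230,5,'pics/tcrop3.png')
crop(s,80,220,300,340,3,'pics/scrop3.png')
def W(x,y,z,x0=140,y0=115): return atz(d,(x+.5)/5-.5+x0,(y+.5)/5-.5+y0,z)[:2].round(4)
print('round',W(134,236,.012),'ext',W(41,236,.012),W(227,236,.012),W(134,143,.012),W(134,329,.012))
sq=[W(*p,.012) for p in((268,408),(430,361),(472,519),(318,568))];print('sq',np.mean(sq,0),[np.linalg.norm(sq[i]-sq[i-1]) for i in range(4)])
print('tin',W(741,145,.087));print('dab',W(92,222,.107), 'pad',W(122,239,.03))
c=[W(*p,.107) for p in((293,470),(335,420),(427,490),(378,540))]
print('can',np.mean(c,0),[np.linalg.norm(c[i]-c[i-1]) for i in range(4)],'yaw +x',np.degrees(np.arctan2(*((c[0]+c[1]-c[2]-c[3])[::-1]))))
print('cap',W(333,462,.12))
print('pot',W(787,480,.045),'weight',W(408,93,.03),'orange cap',W(617,570,.108))
E
```

```text
round [0.5944 0.2717] ext [0.5946 0.3272] [0.5941 0.216 ] [0.6506 0.2719] [0.5384 0.2715]
sq [0.456775 0.129325] [np.float64(0.10020269457454725), np.float64(0.1007540073644716), np.float64(0.09799020359199179), np.float64(0.09631329087929663)]
tin [ 0.6348 -0.0845]
dab [0.5903 0.2733] pad [0.5904 0.2747]
can [0.448725 0.1286  ] [np.float64(0.05993413051008582), np.float64(0.035338930374305313), np.float64(0.06296483145375677), np.float64(0.0378308075515181)] yaw +x 51.37660237872659
cap [0.4587 0.1408]
pot [ 0.446  -0.1144] weight [0.6766 0.106 ] orange cap [ 0.399  -0.0117]
```

View pics/tcrop3.png

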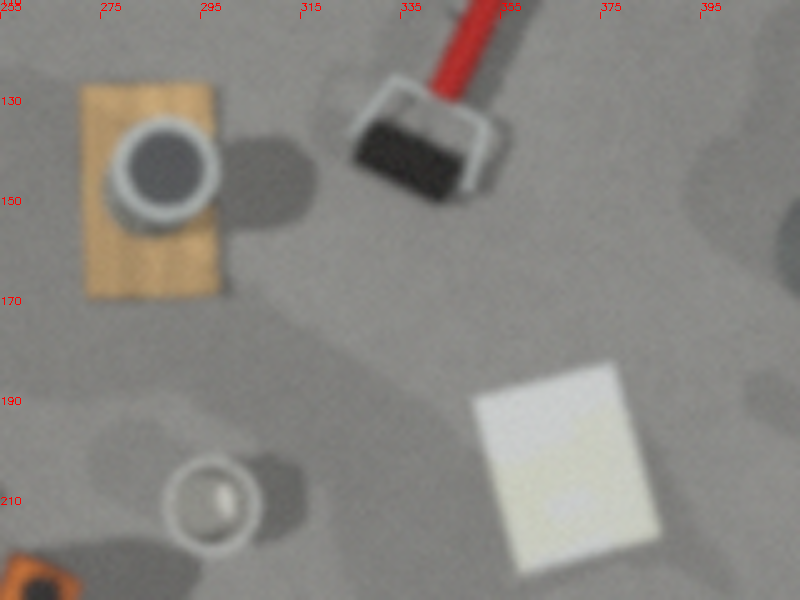

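View pics/scrop3.png

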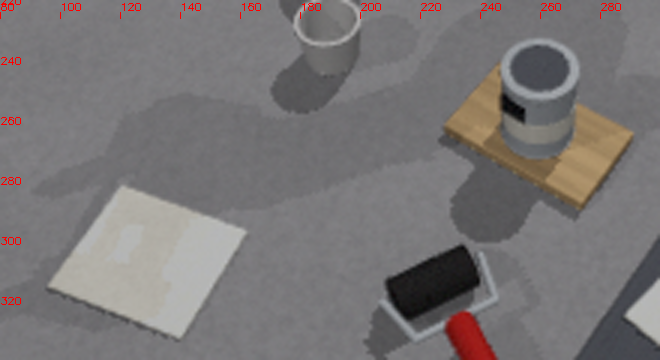

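```bash
cat >> h.py <<'E'
from scipy.spatial.transform import Rotation as Ro
def rv(deg):
    a=np.radians(deg);x=np.array([np.cos(a),np.sin(a),0]);y=np.array([np.sin(a),-np.cos(a),0])
    return Ro.from_matrix(np.stack([x,y,[0,0,-1]],1)).as_rotvec()
E
python3 - <<'E'
from h import *
np.set_printoptions(precision=4,suppress=True)
from station import manip
d=pickle.load(open('pics/top0.pkl','rb'));s=pickle.load(open('pics/scene0.pkl','rb'))
def W(x,y,z,x0=255,y0=110): return atz(d,(x+.5)/5-.5+x0,(y+.5)/5-.5+y0,z)[:2]
def S(x,y,z,k,x0,y0): return atz(s,(x+.5)/k-.5+x0,(y+.5)/k-.5+y0,z)[:2]
for n,q,z in(('ob',((81,86),(210,84),(218,296),(88,297)),.012),('bl',((473,402),(613,363),(660,534),(520,575)),.003)):
    q=np.array([W(*p,z) for p in q]);print(n,q.mean(0),[np.linalg.norm(q[i]-q[i-1]).round(3) for i in range(4)],'long dir',np.degrees(np.arctan2(*((q[0]+q[1]-q[2]-q[3])[::-1]))))
print('tin',W(166,170,.087))
# scene checks
print('scene tin',S(539,70,.087,3,80,220),'dab',S(689,107,.107,5,180,130))
q=np.array([S(*p,.012,3,80,220) for p in((500,62),(633,133),(582,206),(444,127))]);print('scene ob',q[[1,3]].mean(0))
q=np.array([S(*p,.003,3,80,220) for p in((122,185),(246,231),(181,339),(48,288))]);print('scene bl',q.mean(0))
print('scene round',S(672,243,.012,5,180,130))
q=np.array([S(*p,.107,5,180,130) for p in((273,133),(288,168),(400,152))]);print('scene can',q[[0,2]].mean(0),q)
q=np.array([S(*p,.012,5,180,130) for p in((238,318),(404,353),(451,240))]);print('scene sq',q[[0,2]].mean(0))
for z in (.2,.04,.24):
  for n,p in(('tin',(.635,-.085)),('bl',(.467,-.334)),('can',(.449,.129)),('dab',(.59,.273))):
    print(z,n,[(a,manip.solve_ik([*p,z],rv(a)) is not None) for a in(-90,-51+12,0,51,90,141)])
E
```

```text
ob [ 0.6356 -0.0838] [np.float64(0.128), np.float64(0.078), np.float64(0.129), np.float64(0.079)] long dir 1.3953227640119559
bl [ 0.466  -0.3373] [np.float64(0.109), np.float64(0.089), np.float64(0.108), np.float64(0.089)] long dir 14.21713986669712
tin [ 0.6348 -0.0845]
scene tin [ 0.6379 -0.087 ] dab [0.5937 0.2693]
scene ob [ 0.6388 -0.0857]
scene bl [ 0.4688 -0.3387]
scene round [0.599  0.2644]
scene can [0.4514 0.127 ] [[0.4183 0.1135]
 [0.4432 0.0936]
 [0.4845 0.1405]]
scene sq [0.46   0.1263]
0.2 tin [(-90, True), (-39, True), (0, True), (51, True), (90, True), (141, True)]
0.2 bl [(-90, True), (-39, True), (0, True), (51, True), (90, True), (141, True)]
0.2 can [(-90, True), (-39, True), (0, True), (51, True), (90, True), (141, True)]
0.2 dab [(-90, True), (-39, True), (0, True), (51, True), (90, True), (141, True)]
0.04 tin [(-90, True), (-39, True), (0, True), (51, True), (90, True), (141, True)]
0.04 bl [(-90, True), (-39, True), (0, True), (51, True), (90, True), (141, True)]
0.04 can [(-90, True), (-39, True), (0, True), (51, True), (90, True), (141, True)]
0.04 dab [(-90, True), (-39, True), (0, True), (51, True), (90, True), (141, True)]
0.24 tin [(-90, True), (-39, True), (0, True), (51, True), (90, True), (141, True)]
0.24 bl [(-90, True), (-39, True), (0, True), (51, True), (90, True), (141, True)]
0.24 can [(-90, True), (-39, True), (0, True), (51, True), (90, True), (141, True)]
0.24 dab [(-90, True), (-39, True), (0, True), (51, True), (90, True), (141, True)]
```

The top and scene views agree within 3–7 mm on position and 2 mm on height, so I'll use the average and refine it with the wrist camera over the tin.

```bash
python3 - <<'E'
from h import *
np.set_printoptions(precision=4,suppress=True)
from station import manip,vision
st=manip.get_state();p=st['tool_pos']
manip.line_to([p[0],p[1],.32],speed=.2)
manip.move_to([.54,-.085,.27],rv(0))
st=manip.get_state();print(st['clock'],st['joint_positions'],st['tool_pos'],st['wrist_force'])
d=vision.get_image('wrist');pickle.dump(d,open('pics/w1.pkl','wb'));print(d['pose'])
c=cv2.resize(d['color'],(800,600),interpolation=cv2.INTER_CUBIC);cv2.imwrite('pics/w1.png',c)
for q in((.636,-.086,.087),(.637,-.085,.012)):u=np.array(proj(d,q));print(u,(u+.5)*800/512-.5)
for z in(-90,-45,45,90):print(z,manip.solve_ik([.636,-.086,.15],rv(z)))
E
```

```text
3.0917 [ 0.8492  0.3297 -0.9175  1.7007  0.2748  1.2477 -1.7033] [ 0.54   -0.0863  0.2699] [-0.1942 -0.6246  0.984 ]
[[-0.0012 -0.9672 -0.2538  0.6076]
 [-1.      0.0013 -0.     -0.0862]
 [ 0.0004  0.2538 -0.9672  0.4673]
 [ 0.      0.      0.      1.    ]]
[257.9711  81.1026] [403.3611 127.0041]
[257.219   84.9006] [402.186  132.9385]
-90 [-0.6305  0.7691  1.1301  1.6461 -0.7362  1.2134 -2.4751]
-45 [ 0.5431  0.5681 -0.6362  1.6033  0.3683  1.0929 -2.5457]
45 [ 0.7384  0.685  -0.9626  1.5966  0.5964  1.1795 -1.1388]
90 [ 0.8054  0.7561 -1.0996  1.5945  0.7041  1.2359 -0.4266]
```

View pics/w1.png

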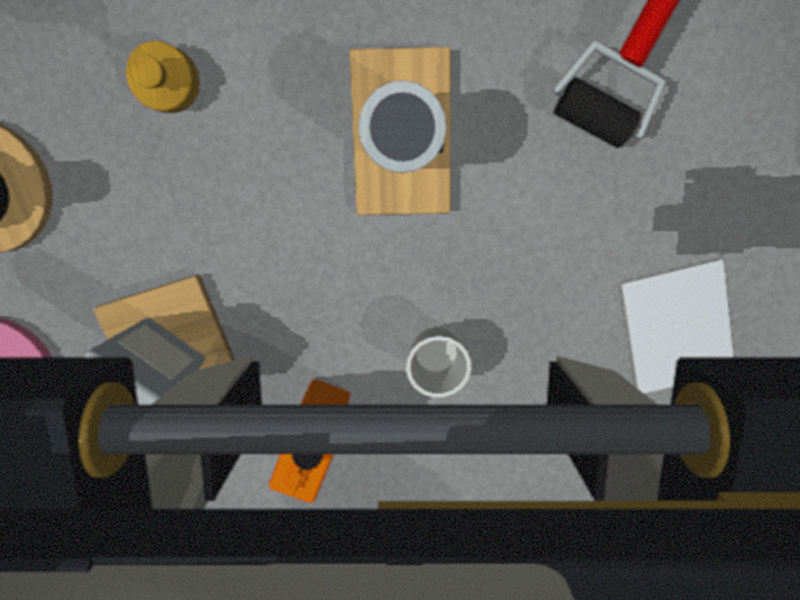

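Tin top is seen at (402,126) against a predicted (403,127); the oblong rest's centre is at (402,131) against (402,133). Now I'll pick up the tin and park it on the blotter.

```bash
cat >> h.py <<'E'
from station import manip,vision
def stt(n=''):
    s=manip.get_state();print(n,'t%.1f'%s['clock'],'tcp',s['tool_pos'].round(4),'gap%.4f'%s['finger_gap'],'F',np.array(s['wrist_force']).round(1));return s
def pick(xy,ang,zbot,h,openw,eff,lift):
    z=zbot+h-.019
    manip.line_to([*xy,z+.10],rv(ang),speed=.25)
    manip.line_to([*xy,z+.015],speed=.12)
    print('contact',manip.line_to([*xy,z],speed=.04,contact_N=6));stt('at')
    manip.move_gripper(0.0,eff);stt('grip')
    manip.line_to([*xy,z+.02],speed=.06);manip.line_to([*xy,lift],speed=.2);return stt('lift')
def place(xy,ang,zbot,h,openw,lift,carry=.25):
    z=zbot+h-.019
    p=manip.get_state()['tool_pos'];
    manip.line_to([*xy,lift],rv(ang),speed=carry);stt('over')
    manip.line_to([*xy,z+.012],speed=.12)
    print('contact',manip.line_to([*xy,z-.005],speed=.025,contact_N=3));stt('down')
    manip.move_gripper(openw);s=stt('open')
    q=s['tool_pos'];manip.line_to([q[0],q[1],q[2]+.03],speed=.06);manip.line_to([q[0],q[1],lift],speed=.25)
def snap(n,cam='wrist'):
    d=vision.get_image(cam);pickle.dump(d,open(f'pics/{n}.pkl','wb'))
    cv2.imwrite(f'pics/{n}.png',cv2.resize(d['color'],(800,600),interpolation=cv2.INTER_CUBIC));return d
E
python3 - <<'E'
from h import *
manip.line_to([.636,-.086,.2],rv(90),speed=.25)
pick((.636,-.086),90,.012,.045,.092,30,.19)
snap('g1','scene')
E
```

```text
contact False
at t6.6 tcp [ 0.6358 -0.086   0.0378] gap0.0917 F [0.3 1.3 0.1]
grip t7.3 tcp [ 0.6364 -0.086   0.0381] gap0.0588 F [ 2.2 -0.2 -0.1]
lift t8.6 tcp [ 0.6349 -0.0864  0.1886] gap0.0587 F [-1.1  0.4 -5.2]
```

View pics/g1.png

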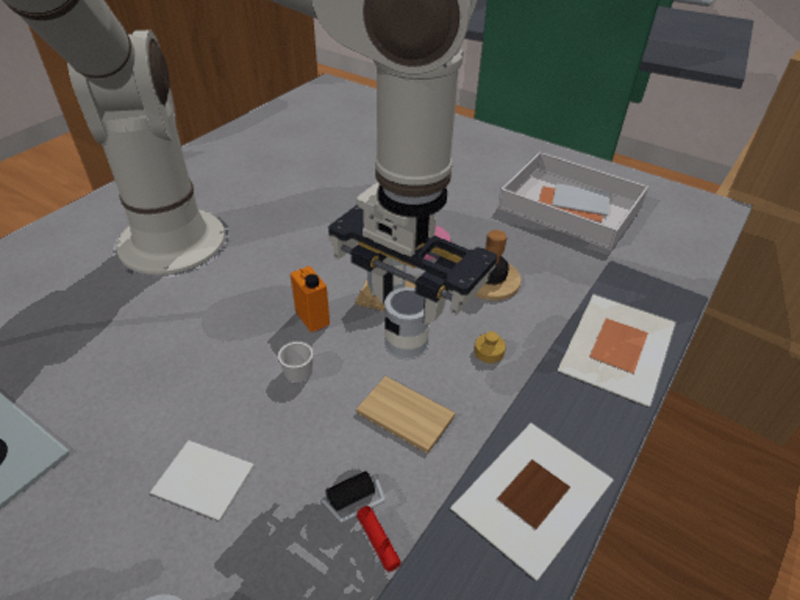

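The tin is held upright at (405,322), and the empty oblong rest shows at (405,413). Next: set the tin on the blotter, then move to look at the can.

```bash
python3 - <<'E'
from h import *
np.set_printoptions(precision=4,suppress=True)
place((.467,-.338),90,.003,.045,.092,.2)
manip.move_to([.40,.06,.27],rv(51))
s=stt();print(s['joint_positions'])
d=snap('w2')
for q in((.45,.128,.107),(.4585,.128,.012)):print((np.array(proj(d,q))+.5)*800/512-.5)
E
```

```text
over t10.0 tcp [ 0.468  -0.3361  0.2002] gap0.0588 F [-0.2  0.2 -4.2]
contact True
down t12.0 tcp [ 0.4673 -0.3382  0.0288] gap0.0590 F [-0.5 -0.9  4.3]
open t12.7 tcp [ 0.4656 -0.3376  0.0277] gap0.0920 F [ 0.1 -0.4  0.5]
 t15.6 tcp [0.4003 0.059  0.2701] gap0.0918 F [-0.7 -0.6 -0.7]
[ 1.2637 -0.152  -1.3309  1.9936 -0.16    1.1886 -0.6863]
[397.1761 143.4409]
[406.7365 142.4135]
```

View pics/w2.png

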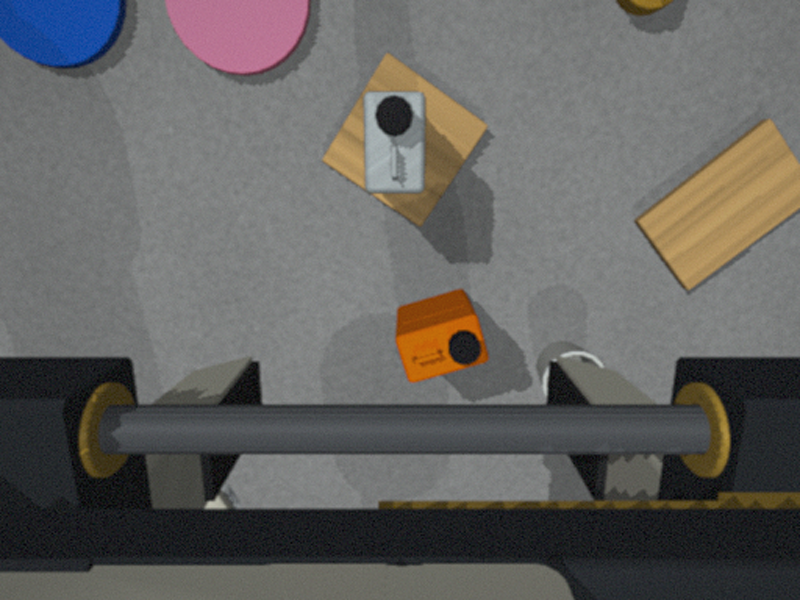

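The can's top is centred at (395,142), aligned with the tool axes, against a predicted (397,143). The square rest's centre is at (404,141) against (407,142). Now I'll move the can to the oblong rest.

```bash
python3 - <<'E'
from h import *
np.set_printoptions(precision=4,suppress=True)
pick((.450,.129),51,.012,.072,.092,30,.22)
place((.637,-.085),1.4,.012,.072,.092,.22)
snap('s3','scene')
manip.move_to([.50,.27,.27],rv(0))
s=stt();print(s['joint_positions'])
d=snap('w3')
for q in((.592,.271,.107),(.597,.268,.012),(.4585,.128,.012)):print((np.array(proj(d,q))+.5)*800/512-.5)
E
```

```text
Traceback (most recent call last):
  File "h.py", line 25, in pick
    manip.line_to([*xy,z+.10],rv(ang),speed=.25)
    ~~~~~~~~~~~~~^^^^^^^^^^^^^^^^^^^^^^^^^^^^^^^
station.IKError: the arm cannot follow that straight line within its joint ranges
```

The elbow has drifted to an awkward posture, with joint 3 near its limit. I'll fit a kinematic model from free `solve_ik` queries so I can choose a better one.

```bash
cat > fit.py <<'E'
from h import *
from scipy.optimize import least_squares
rng=np.random.default_rng(0);D=[]
while len(D)<120:
    p=[rng.uniform(.35,.75),rng.uniform(-.4,.4),rng.uniform(.05,.4)]
    R=Ro.from_rotvec(rng.normal(0,.25,3))*Ro.from_rotvec(rv(rng.uniform(-180,180)))
    q=manip.solve_ik(p,R.as_rotvec())
    if q is not None:D.append((q,p,R.as_quat()))
Q=np.array([a[0] for a in D]);P=np.array([a[1] for a in D]);RR=Ro.from_quat([a[2] for a in D])
print(Q.min(0),Q.max(0))
# chain: R_i axis rot, then translation t_i in local frame
def fk(x,Q):
    ax=x[:21].reshape(7,3);t=x[21:45].reshape(8,3);rt=Ro.from_rotvec(x[45:48])
    Q=np.atleast_2d(Q);R=Ro.identity(len(Q));p=np.zeros((len(Q),3))+t[0]
    for i in range(7):
        R=R*Ro.from_rotvec(Q[:,i:i+1]*ax[i]/np.linalg.norm(ax[i]));p=p+R.apply(t[i+1])
    return p,R*rt
def res(x):
    p,R=fk(x,Q);return np.r_[(p-P).ravel(),.3*(RR.inv()*R).as_rotvec().ravel()]
best=None
for s1 in(-1,1):
 for s3 in(-1,1):
  for s5 in(-1,1):
   for s7 in(-1,1):
    ax=np.array([[0,0,s1],[0,1,0],[0,0,s3],[0,1,0],[0,0,s5],[0,1,0],[0,0,s7]],float)
    t=np.array([[0,0,.15],[0,0,.2],[0,0,.2],[0,0,.2],[0,0,.2],[0,0,.2],[0,0,.1],[0,0,.2]])
    for k in(0,1.57,3.14,-1.57):
     r=least_squares(res,np.r_[ax.ravel(),t.ravel(),0,0,k],max_nfev=25)
     if best is None or r.cost<best.cost:best=r;print(s1,s3,s5,s7,k,r.cost)
r=least_squares(res,best.x,max_nfev=300);print(r.cost,np.abs(r.fun).max())
np.save('fk.npy',r.x)
s=manip.get_state();p,R=fk(r.x,s['joint_positions']);print(p,s['tool_pos'])
E
timeout 500 python3 fit.py
```

```text
[-1.69514203 -0.26608573 -1.48598721  0.51046995 -1.37330916  0.32282462
 -2.57024956] [1.53515102 1.195578   1.4707802  2.40277468 1.39944382 2.01387524
 2.56631179]
-1 -1 -1 -1 0 2.0062869264325113e-20
-1 -1 -1 -1 1.57 1.8341683022272953e-20
1 -1 -1 -1 1.57 1.8339332121372408e-20
1 -1 1 -1 -1.57 1.833749094544677e-20
1.833749094544677e-20 9.061151828859693e-11
[[0.40037256 0.05907799 0.27012049]] [0.40037256 0.05907799 0.27012049]
```

The model fits to 1e-10, so I can pick the posture myself.

```bash
cat >> h.py <<'E'
from scipy.optimize import least_squares
_x=np.load('fk.npy')
def fk(Q):
    ax=_x[:21].reshape(7,3);t=_x[21:45].reshape(8,3);rt=Ro.from_rotvec(_x[45:48])
    Q=np.atleast_2d(Q);R=Ro.identity(len(Q));p=np.zeros((len(Q),3))+t[0]
    for i in range(7):
        R=R*Ro.from_rotvec(Q[:,i:i+1]*ax[i]/np.linalg.norm(ax[i]));p=p+R.apply(t[i+1])
    return p,R*rt
LO=np.array([-2.88,-.31,-1.54,.2,-1.41,.19,-2.57])+.08;HI=np.array([2.88,2.03,1.56,2.42,4.55,2.02,2.57])-.08
def ik(p,deg):
    T=Ro.from_rotvec(rv(deg));out=[]
    for k3 in(-.5,0,.5):
      for k7 in(-1.5,0,1.5):
        x0=np.clip(np.array([-np.arctan2(p[1],p[0]),.5,k3,1.6,0,1.1,k7]),LO,HI)
        def f(q,w):
            P,R=fk(q);return np.r_[(P[0]-p)*10,(T.inv()*R[0]).as_rotvec()*3,w*q[2],w*q[4],w*.3*q[6]]
        r=least_squares(f,x0,bounds=(LO,HI),args=(.03,));r=least_squares(f,r.x,bounds=(LO,HI),args=(1e-5,))
        P,R=fk(r.x)
        if np.linalg.norm(P[0]-p)<3e-4 and (T.inv()*R[0]).magnitude()<2e-3:out.append((r.x[2]**2+r.x[4]**2+.1*r.x[6]**2,r.x))
    return min(out,key=lambda a:a[0])[1] if out else None
def goto(p,deg):
    q=ik(p,deg);q0=np.array(manip.get_state()['joint_positions'])
    P,_=fk(q0+(q-q0)*np.linspace(0,1,30)[:,None])
    print('goto q',q.round(2),'path minz %.3f maxz %.3f r'%(P[:,2].min(),P[:,2].max()),np.hypot(P[:,0],P[:,1]).min().round(2))
    return q
E
python3 - <<'E'
from h import *
for p,a in(((.45,.129,.22),51),((.45,.129,.22),231),((.637,-.085,.22),1.4),((.592,.271,.22),0),((.592,.271,.22),90),((.592,.271,.22),-90),((.4585,.128,.22),0),((.4585,.128,.22),90),((.4585,.128,.22),-90),((.467,-.338,.2),-90),((.467,-.338,.2),90),((.597,.268,.2),-90),((.597,.268,.2),90)):
    print(p,a);goto(p,a)
E
```

```text
(0.45, 0.129, 0.22) 51
goto q [-0.35  0.11  0.01  1.96 -0.    1.07 -1.02] path minz 0.220 maxz 0.280 r 0.4
(0.45, 0.129, 0.22) 231
goto q [-0.31  0.11 -0.02  1.96  0.    1.07  2.12] path minz 0.220 maxz 0.280 r 0.4
(0.637, -0.085, 0.22) 1.4
goto q [ 0.06  0.43  0.04  1.55 -0.02  1.17 -1.44] path minz 0.220 maxz 0.315 r 0.4
(0.592, 0.271, 0.22) 0
goto q [-0.51  0.44  0.05  1.53 -0.03  1.17 -2.02] path minz 0.220 maxz 0.317 r 0.4
(0.592, 0.271, 0.22) 90
goto q [-0.48  0.44  0.01  1.52 -0.01  1.18 -0.47] path minz 0.220 maxz 0.317 r 0.4
(0.592, 0.271, 0.22) -90
goto q [-0.12  0.49 -0.49  1.51  0.24  1.2   2.49] path minz 0.220 maxz 0.317 r 0.4
(0.4585, 0.128, 0.22) 0
goto q [-0.35  0.12  0.02  1.95 -0.    1.07 -1.9 ] path minz 0.220 maxz 0.281 r 0.4
(0.4585, 0.128, 0.22) 90
goto q [-0.33  0.12  0.    1.95 -0.    1.07 -0.33] path minz 0.220 maxz 0.281 r 0.4
(0.4585, 0.128, 0.22) -90
goto q [ 0.73  0.33 -1.24  1.92  0.35  1.14  2.49] path minz 0.220 maxz 0.270 r 0.4
(0.467, -0.338, 0.2) -90
goto q [ 0.4   0.33  0.23  1.75 -0.08  1.08 -2.49] path minz 0.200 maxz 0.295 r 0.4
(0.467, -0.338, 0.2) 90
goto q [ 0.59  0.33 -0.01  1.74  0.01  1.08  0.58] path minz 0.200 maxz 0.295 r 0.4
(0.597, 0.268, 0.2) -90
goto q [-0.12  0.51 -0.49  1.52  0.25  1.17  2.49] path minz 0.200 maxz 0.312 r 0.4
(0.597, 0.268, 0.2) 90
goto q [-0.47  0.46  0.01  1.54 -0.01  1.14 -0.46] path minz 0.200 maxz 0.313 r 0.4
```

```bash
sed -i "s/manip.line_to(\[\*xy,lift\],rv(ang),speed=carry);stt('over')/manip.move_j(goto([*xy,lift],ang));stt('over')/; s/manip.line_to(\[\*xy,z+.10\],rv(ang),speed=.25)/manip.line_to([*xy,z+.05],speed=.25)/" h.py
python3 - <<'E'
from h import *
manip.move_j(goto((.45,.129,.22),51));stt()
pick((.450,.129),51,.012,.072,.092,30,.22)
place((.637,-.085),1.4,.012,.072,.092,.22)
snap('s3','scene')
manip.move_j(goto([.592,.19,.27],90));stt()
d=snap('w3')
for q in((.592,.271,.107),(.597,.268,.012)):print((np.array(proj(d,q))+.5)*800/512-.5)
E
```

```text
goto q [-0.35  0.11  0.01  1.96 -0.    1.07 -1.02] path minz 0.220 maxz 0.280 r 0.4
 t17.4 tcp [0.4501 0.1287 0.22  ] gap0.0915 F [-0.1 -0.4 -0. ]
contact False
at t18.9 tcp [0.4498 0.1289 0.0648] gap0.0921 F [ 0.8  0.2 -0. ]
grip t19.8 tcp [0.4498 0.1291 0.065 ] gap0.0394 F [-0.9  0.5  0.5]
lift t21.1 tcp [0.4488 0.1286 0.2187] gap0.0393 F [-0.6 -0.4 -6.1]
goto q [ 0.06  0.43  0.04  1.55 -0.02  1.17 -1.44] path minz 0.219 maxz 0.225 r 0.47
over t22.2 tcp [ 0.6363 -0.082   0.2193] gap0.0392 F [ 0.4  1.2 -4.8]
contact True
down t24.0 tcp [ 0.637  -0.0847  0.065 ] gap0.0392 F [-0.9  0.2  4.1]
open t25.0 tcp [ 0.635  -0.0847  0.0631] gap0.0915 F [-0.8 -0.8  0.2]
goto q [-0.36  0.35  0.01  1.54 -0.    1.25 -0.35] path minz 0.218 maxz 0.270 r 0.62
 t27.5 tcp [0.5921 0.1881 0.2689] gap0.0913 F [ 0.5 -0.8 -0.6]
[404.41949082 146.49299908]
[410.66087002 155.19000954]
```

```bash
ls pics
```

```text
g1.pkl
g1.png
s3.pkl
s3.png
scene0.pkl
scene0.png
scrop.png
scrop2.png
scrop3.png
tcrop.png
tcrop3.png
top0.pkl
top0.png
w1.pkl
w1.png
w2.pkl
w2.png
w3.pkl
w3.png
wrist0.pkl
wrist0.png
```

View pics/w3.png

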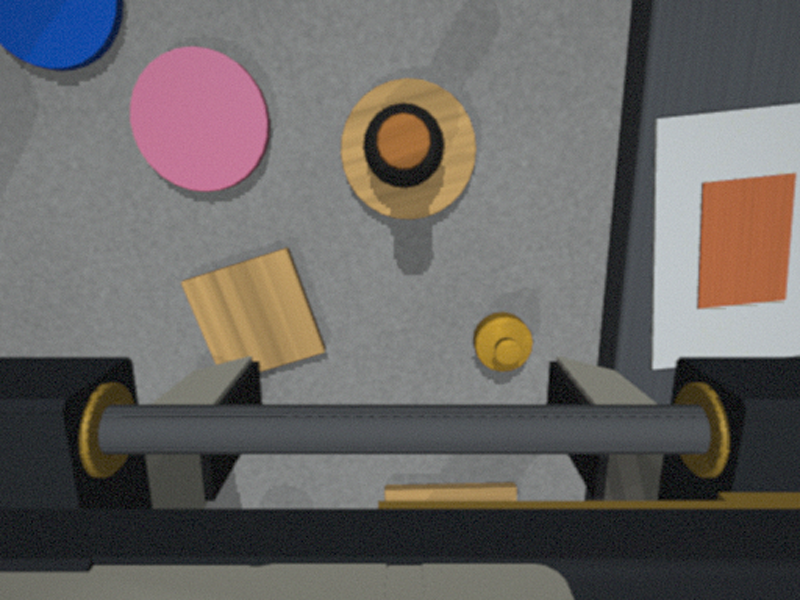

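View pics/s3.png

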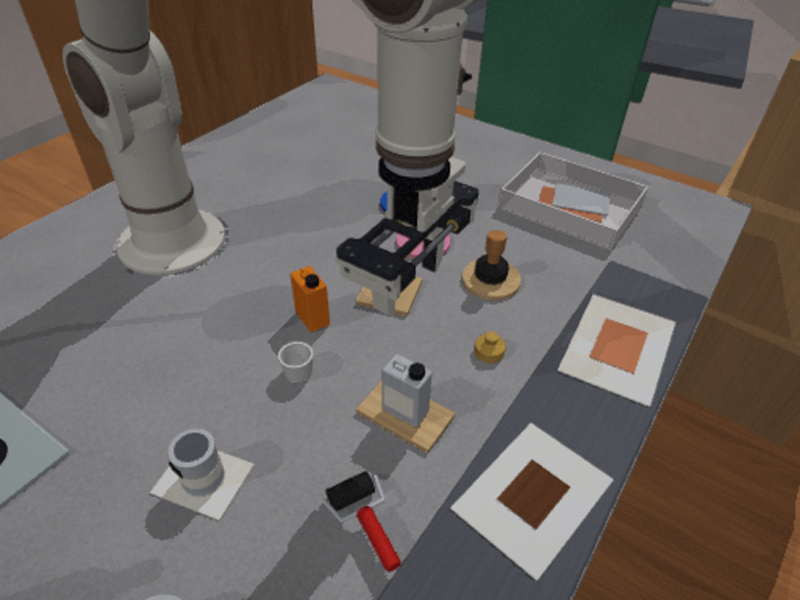

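Dabber grip is at (404,140) and the round rest's centre at (409,148), each 6–7 px from the prediction. So I'll recompute both from the wrist and top views, using the pixels in this picture. The can stands upright on the oblong rest and the tin on the blotter.

```bash
python3 - <<'E'
from h import *
d=pickle.load(open('pics/w3.pkl','rb'));w2=pickle.load(open('pics/w2.pkl','rb'));w1=pickle.load(open('pics/w1.pkl','rb'))
def W(d,x,y,z):return atz(d,(x+.5)*.64-.5,(y+.5)*.64-.5,z)[:2].round(4)
print('dab',W(d,404,140,.107),'round',W(d,409,148.5,.012),'sq',W(d,253,317,.012))
print('sq w2',W(w2,404.5,141,.012),'can w2',W(w2,395,142,.107))
print('round left/right',W(d,341,148,.012),W(d,476,148,.012),W(d,409,79,.012),W(d,409,217,.010))
print('blotter w1',W(w1,(622+723)/2+6,326,.003))
E
```

```text
dab [0.5917 0.275 ] round [0.5956 0.2733] sq [0.4564 0.1298]
sq w2 [0.4578 0.13  ] can w2 [0.4495 0.1296]
round left/right [0.5397 0.2738] [0.6507 0.2735] [0.5957 0.3263] [0.5956 0.2174]
blotter w1 [ 0.4693 -0.3375]
```

```bash
python3 - <<'E'
from h import *
manip.line_to([.591,.2745,.22],speed=.25)
pick((.591,.2745),90,.012,.076,.092,25,.22)
place((.4575,.1295),90,.012,.076,.092,.23)
snap('s4','scene')
manip.move_j(goto([.467,-.41,.27],90));stt()
d=snap('w4')
print((np.array(proj(d,(.466,-.338,.078)))+.5)*800/512-.5)
E
```

```text
contact False
at t29.6 tcp [0.5908 0.2744 0.0687] gap0.0917 F [-0.2  0.2  0.4]
grip t31.0 tcp [0.591  0.2745 0.069 ] gap0.0005 F [ 0.5 -0.7  0.2]
lift t32.3 tcp [0.5901 0.2741 0.2186] gap0.0005 F [-0.  -0.3 -0.2]
goto q [-0.34  0.11  0.    1.94 -0.    1.09 -0.33] path minz 0.219 maxz 0.232 r 0.48
over t33.1 tcp [0.4583 0.1305 0.2299] gap0.0007 F [0.7 0.1 0.1]
contact False
down t35.3 tcp [0.4576 0.1295 0.064 ] gap0.0004 F [-0.2 -0.1 -0.3]
open t36.8 tcp [0.4575 0.1295 0.064 ] gap0.0919 F [0.1 0.1 0.4]
goto q [ 0.69  0.35 -0.02  1.54  0.01  1.25  0.67] path minz 0.228 maxz 0.270 r 0.47
 t40.1 tcp [ 0.4682 -0.4082  0.2699] gap0.0919 F [0.4 0.  0.1]
[401.60810325 167.66627233]
```

View pics/w4.png

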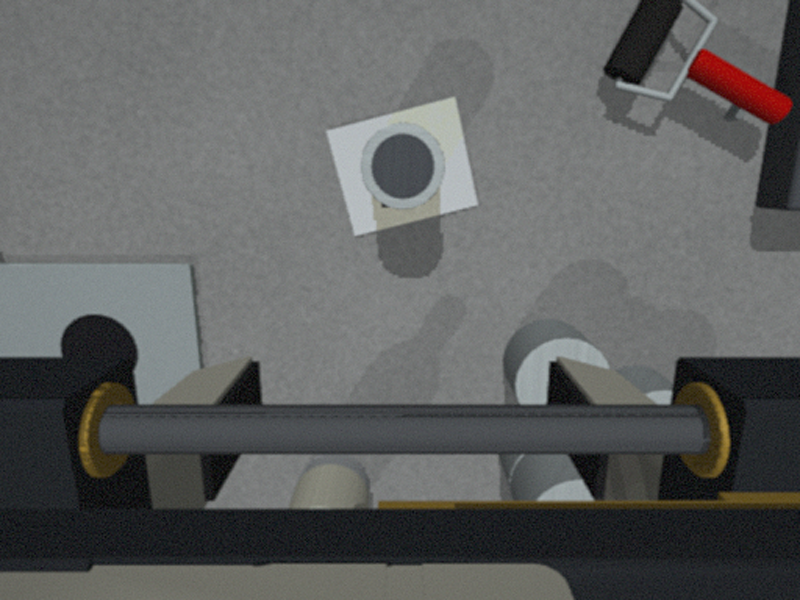

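View pics/s4.png

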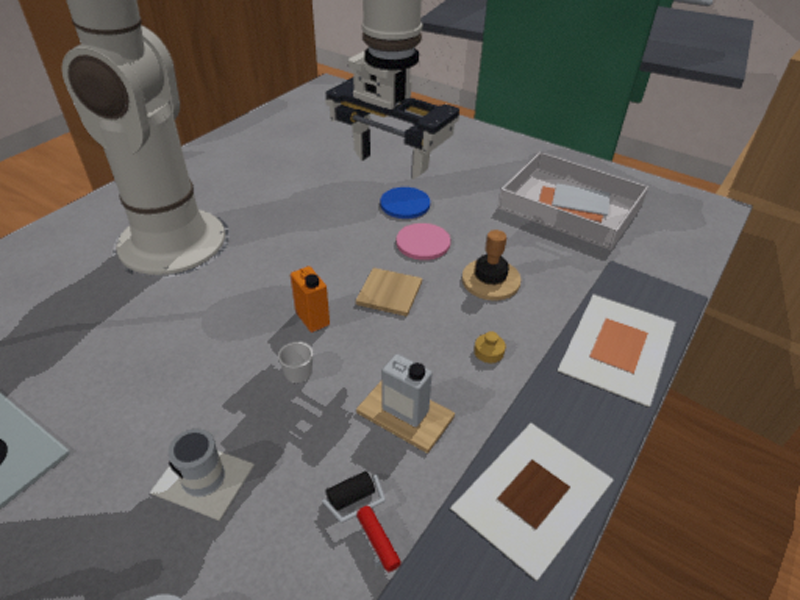

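The gripper shut to zero on the dabber, so that grasp missed. The dabber still appears to stand at (496,240). I'll compare it before and after.

```bash
python3 - <<'E'
from h import *
a=pickle.load(open('pics/s3.pkl','rb'));b=pickle.load(open('pics/s4.pkl','rb'))
ca,cb=[x['color'][135:195,285:345] for x in(a,b)]
cv2.imwrite('pics/cmp.png',cv2.resize(np.hstack([ca,cb]),None,fx=6,fy=6,interpolation=cv2.INTER_CUBIC))
for x in(a,b):
    P=cloud(x)[135:195,285:345].reshape(-1,3)
    m=(P[:,2]>.095)&(P[:,2]<.12)
    print('grip top pts',m.sum(),P[m].mean(0).round(4),P[m].min(0).round(3),P[m].max(0).round(3))
    m=(P[:,2]>.06)&(P[:,2]<.1);print(P[m].mean(0).round(4))
E
```

```text
grip top pts 112 [0.5939 0.2682 0.1042] [0.576 0.254 0.095] [0.61  0.29  0.109]
[0.5972 0.2619 0.0834]
grip top pts 111 [0.5944 0.2681 0.1044] [0.576 0.254 0.095] [0.61  0.289 0.11 ]
[0.5973 0.2617 0.0834]
```

View pics/cmp.png

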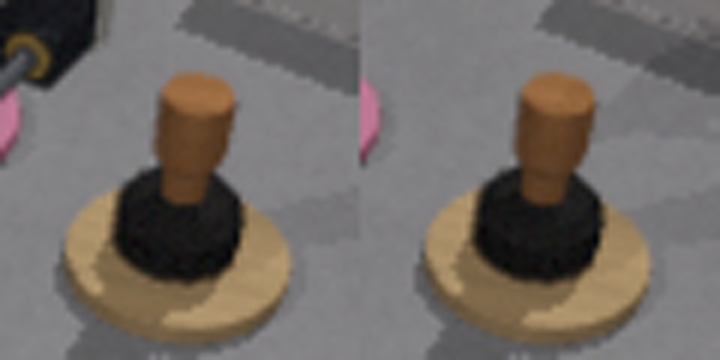

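The dabber hasn't moved, so before closing again I'll descend and look with the jaws around it.

```bash
python3 - <<'E'
from h import *
q=goto([.592,.273,.25],90);manip.move_j(q)
manip.line_to([.592,.273,.12],speed=.2)
print('contact',manip.line_to([.592,.273,.066],speed=.06,contact_N=5));stt()
snap('s5','scene');snap('w5');snap('t5','top')
manip.move_gripper(.05,20);stt('g')
manip.move_gripper(.034,20);stt('g')
snap('s6','scene')
a=[pickle.load(open(f'pics/s{i}.pkl','rb'))['color'][110:200,265:355] for i in(5,6)]
cv2.imwrite('pics/cmp2.png',cv2.resize(np.hstack(a),None,fx=4,fy=4,interpolation=cv2.INTER_CUBIC))
E
```

```text
goto q [-0.48  0.42  0.01  1.49 -0.01  1.23 -0.47] path minz 0.250 maxz 0.270 r 0.62
contact False
 t44.5 tcp [0.5924 0.2732 0.0664] gap0.0917 F [ 0.7 -0.5  0.2]
g t45.5 tcp [0.592 0.273 0.066] gap0.0499 F [-0.1  0.3  0.9]
g t46.0 tcp [0.5918 0.273  0.066 ] gap0.0340 F [-0.1 -0.7  0.5]
```

View pics/cmp2.png

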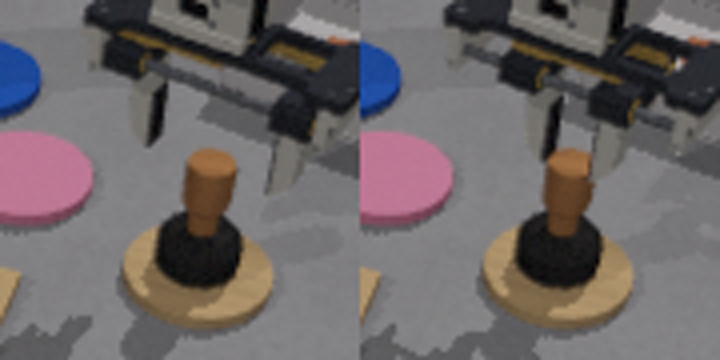

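View pics/w5.png

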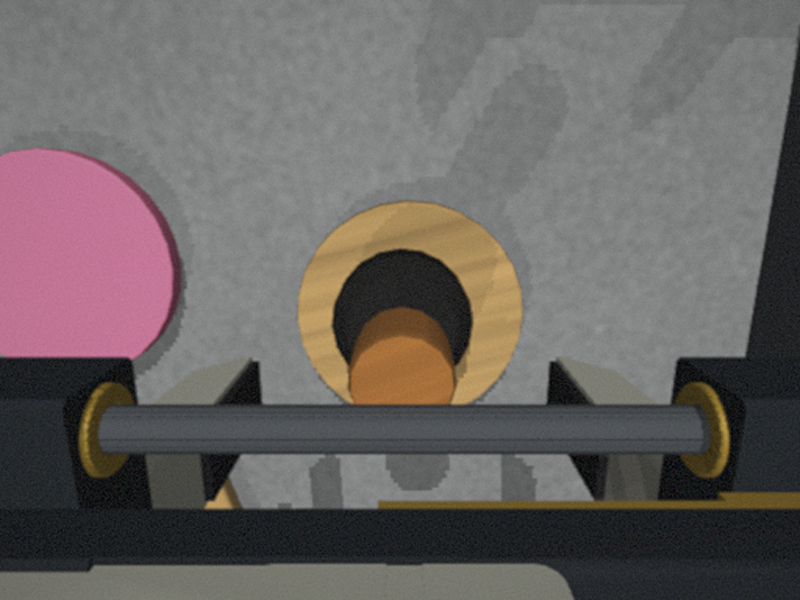

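```bash
python3 - <<'E'
from h import *
s=stt();print(s['tool_rot'],rv(90))
for n in('w5','s5','t5'):
    d=pickle.load(open(f'pics/{n}.pkl','rb'))
    print(n,'tcp',(np.array(proj(d,(.5924,.2732,.0664)))+.5)*1.5625-.5,'dabtop',(np.array(proj(d,(.591,.2745,.107)))+.5)*1.5625-.5,'pad bottom',(np.array(proj(d,(.591,.2745,.012)))+.5)*1.5625-.5)
    if n!='w5':
        for y in(-.046,.046): print((np.array(proj(d,(.5924+y,.2732,.0664)))+.5)*1.5625-.5)
E
```

```text
t46.1 tcp [0.5918 0.273  0.066 ] gap0.0342 F [-0.6 -0.4  0.3]
[-2.22124987e+00 -2.22139329e+00  3.68585476e-04] [2.22144147 2.22144147 0.        ]
w5 tcp [404.37014763 348.8854993 ] dabtop [400.07234899 386.42066683] pad bottom [401.45339035 310.46920899]
s5 tcp [493.68485081 252.59390771] dabtop [496.22640445 234.26608353] pad bottom [489.70288928 274.31297434]
[471.96233837 243.69152516]
[516.1619532 261.8055385]
t5 tcp [252.75248208 250.48260269] dabtop [246.4713658 248.3018477] pad bottom [258.80438056 254.84325408]
[252.64731153 275.6820305 ]
[252.857236   225.38300111]
```

View pics/s5.png

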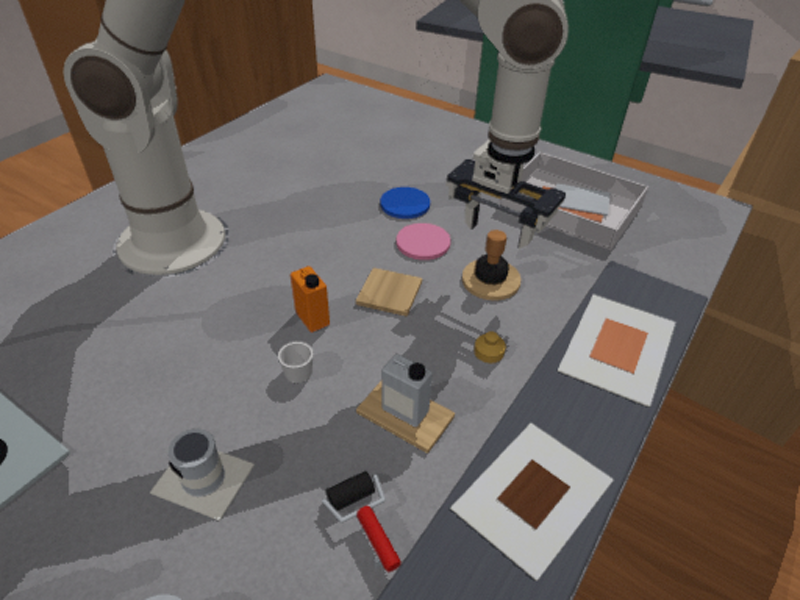

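View pics/t5.png

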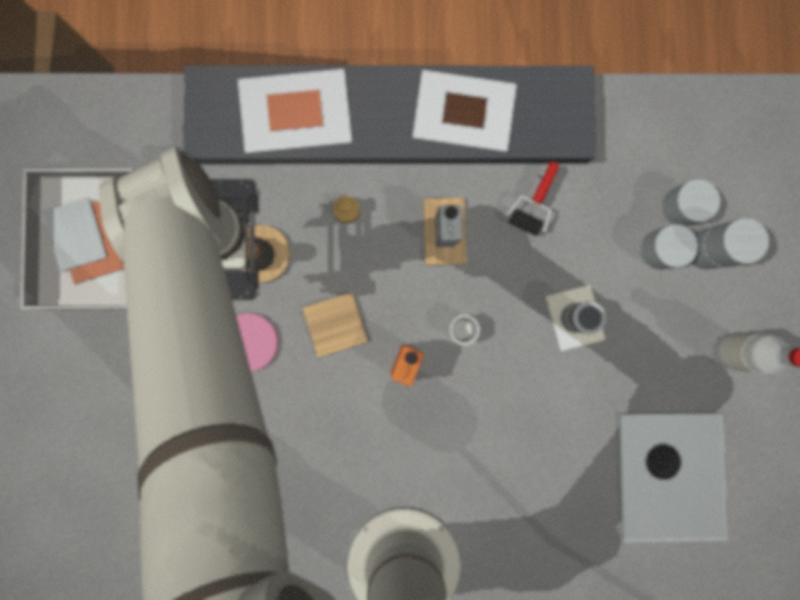

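```bash
python3 - <<'E'
from h import *
d=pickle.load(open('pics/s5.pkl','rb'));P=cloud(d)
for u,v in((472,222),(470,212),(524,240),(527,228),(496,238),(500,190)):
    a=P[int(v*.64),int(u*.64)];print((u,v),a.round(3))
c=d['color'][110:170,280:370];cv2.imwrite('pics/fing.png',cv2.resize(c,None,fx=8,fy=8,interpolation=cv2.INTER_CUBIC))
t=pickle.load(open('pics/t5.pkl','rb'))
for z in(.066,.13,.16,.2):print(z,(np.array(proj(t,(.5924,.2732,z)))+.5)*1.5625-.5)
Pt=cloud(t)
for u,v in((235,185),(235,295),(247,290),(225,290)):print((u,v),Pt[int(v*.64),int(u*.64)].round(3))
w=pickle.load(open('pics/w5.pkl','rb'));Pw=cloud(w)
for u,v in((400,375),(400,330),(400,230),(250,380),(555,380),(240,470),(570,470)):print('w',(u,v),Pw[int(v*.64),int(u*.64)].round(3))
E
```

```text
(472, 222) [0.545 0.264 0.12 ]
(470, 212) [0.538 0.262 0.142]
(524, 240) [0.648 0.262 0.128]
(527, 228) [0.648 0.264 0.154]
(496, 238) [0.595 0.263 0.108]
(500, 190) [0.596 0.249 0.216]
0.066 [252.80470121 250.51076507]
0.13 [243.87511473 245.69493585]
0.16 [239.24970499 243.20039891]
0.2 [232.57751859 239.60201166]
(235, 185) [0.676 0.267 0.213]
(235, 295) [0.506 0.266 0.215]
(247, 290) [0.513 0.246 0.214]
(225, 290) [0.492 0.174 0.582]
w (400, 375) [0.591 0.279 0.108]
w (400, 330) [0.591 0.292 0.104]
w (400, 230) [0.59  0.314 0.014]
w (250, 380) [0.546 0.281 0.117]
w (555, 380) [0.638 0.279 0.113]
w (240, 470) [0.501 0.18  0.001]
w (570, 470) [ 0.685  0.18  -0.   ]
```

View pics/fing.png

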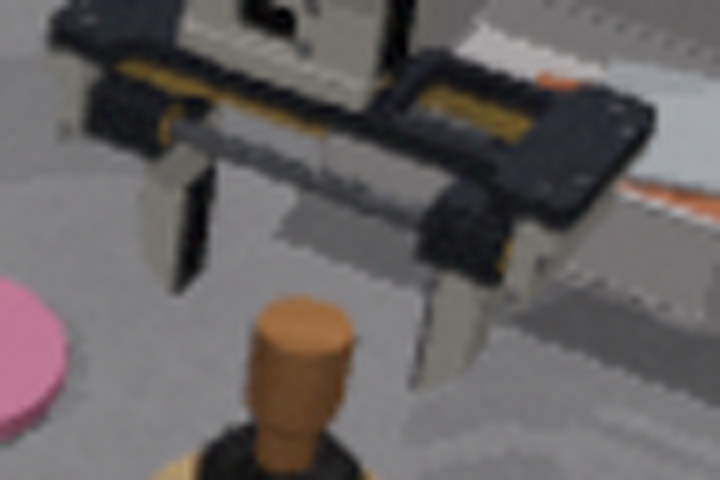

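```bash
python3 - <<'E'
from h import *
for n in('g1','s3','s5'):
    d=pickle.load(open(f'pics/{n}.pkl','rb'));P=cloud(d)
    c=d['color'][90:240,190:370] if n!='s5' else d['color'][90:200,260:370]
    cv2.imwrite(f'pics/z_{n}.png',cv2.resize(c,None,fx=4,fy=4,interpolation=cv2.INTER_CUBIC))
d=pickle.load(open('pics/g1.pkl','rb'));P=cloud(d)
print('g1 tin top',P[int(307*.64),int(405*.64)].round(3),'lower side',P[int(345*.64),int(405*.64)].round(3),'body',P[int(235*.64),int(380*.64)].round(3))
E
```

```text
g1 tin top [ 0.637 -0.094  0.238] lower side [ 0.65  -0.112  0.192] body [ 0.61  -0.109  0.346]
```

View pics/z_g1.png

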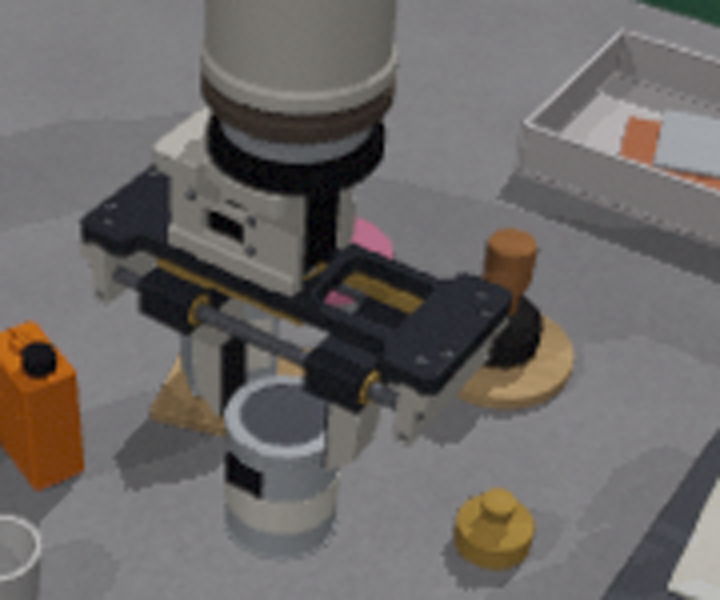

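View pics/z_s3.png

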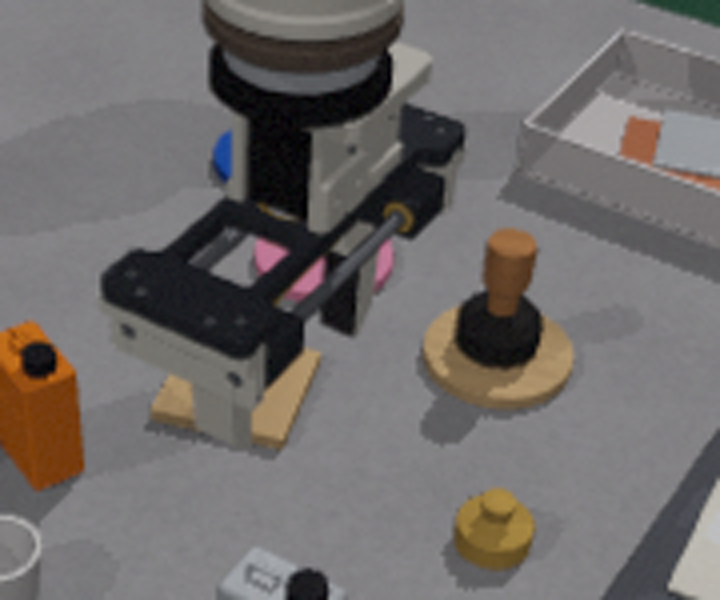

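```bash
python3 - <<'E'
from h import *
def at(n,u,v):
    d=pickle.load(open(f'pics/{n}.pkl','rb'));return np.median(cloud(d)[v-1:v+2,u-1:u+2].reshape(-1,3),axis=0).round(3)
print('g1 plate',at('g1',302,165),at('g1',222,141),'tcp z .1886')
print('g1 finger',at('g1',190+87,90+110),'tin side')
print('s3 plate',at('s3',190+48,90+70),'finger tip',at('s3',190+55,90+107), at('s3',190+86,90+80))
print('s5 plate',at('s5',280+590//8,110+140//8),at('s5',280+85//8,110+25//8),'tcp .0664')
s=manip.get_state();print(fk(s['joint_positions'])[0],s['tool_pos'])
E
ls
```

```text
g1 plate [ 0.71  -0.075  0.336] [ 0.554 -0.098  0.337] tcp z .1886
g1 finger [ 0.68  -0.097  0.254] tin side
s3 plate [ 0.635 -0.158  0.367] finger tip [ 0.642 -0.148  0.278] [ 0.64  -0.039  0.268]
s5 plate [0.675 0.279 0.214] [0.511 0.241 0.213] tcp .0664
[[0.59182002 0.27302606 0.06598106]] [0.59182002 0.27302606 0.06598106]
fit.py
fk.npy
h.py
pics
```

```bash
python3 - <<'E'
from h import *
print('pinch_z',manip.pinch_z)
d=pickle.load(open('pics/s5.pkl','rb'))
for u,v in((178,290),(415,385)):
    U=(u+.5)/8-.5+280;V=(v+.5)/8-.5+110
    r=d['pose'][:3,:3]@ray(d,U,V);o=d['pose'][:3,3];k=(.2637-o[1])/r[1];print(o+r*k)
d=pickle.load(open('pics/s3.pkl','rb'))
# tool at (.635,-.0847,.22), psi1.4: fingers at y=-.0847-+.046, near face x=.6445
for u,v in((248,447),(352,333)):
    U=(u+.5)/4-.5+190;V=(v+.5)/4-.5+90
    r=d['pose'][:3,:3]@ray(d,U,V);o=d['pose'][:3,3];k=(.6445-o[0])/r[0];print(o+r*k)
E
```

```text
pinch_z 0.0188
[0.54661313 0.2637     0.10809181]
[0.63990427 0.2637     0.10778395]
[ 0.6445     -0.13036634  0.25594847]
[ 0.6445     -0.04008004  0.26336695]
```

Two views put the fingertips about 41 mm above the reported TCP. The tin and can were therefore held near their tops, and the gripper closed just above the dabber. I'll shift all heights by −41 mm and retry.

```bash
sed -i 's/z=zbot+h-.019/z=zbot+h-.019-.041/' h.py
python3 - <<'E'
from h import *
manip.move_gripper(.092,25)
pick((.5915,.2735),90,.012,.074,.092,25,.20)
snap('s7','scene')
a=pickle.load(open('pics/s7.pkl','rb'))['color'][90:200,250:370]
cv2.imwrite('pics/s7c.png',cv2.resize(a,None,fx=5,fy=5,interpolation=cv2.INTER_CUBIC))
E
```

```text
contact False
at t48.3 tcp [0.5914 0.2734 0.0258] gap0.0921 F [-0.3 -0.2  0. ]
grip t49.2 tcp [0.5915 0.2735 0.026 ] gap0.0353 F [0.4 0.7 0.1]
lift t50.6 tcp [0.5904 0.273  0.1984] gap0.0357 F [-0.3 -0.9 -2.4]
```

View pics/s7c.png

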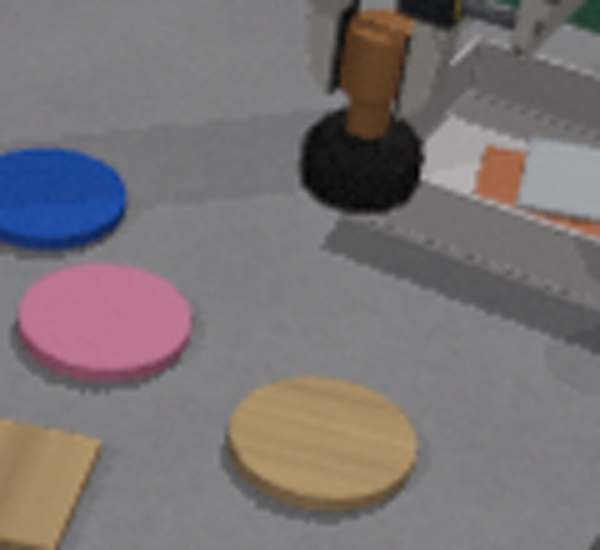

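The dabber is held upright at its grip. Placing it on the square rest, then moving the tin to the round rest.

```bash
python3 - <<'E'
from h import *
place((.4575,.1295),90,.012,.074,.092,.20)
snap('s8','scene')
manip.move_j(goto([.466,-.338,.17],90));stt()
pick((.466,-.338),90,.003,.042,.092,30,.18)
place((.5955,.272),90,.012,.042,.092,.18)
manip.move_j(goto([.45,-.2,.30],90));stt()
snap('s9','scene');snap('t9','top')
E
```

```text
goto q [-0.34  0.14  0.    1.97 -0.    1.02 -0.33] path minz 0.198 maxz 0.205 r 0.48
over t51.5 tcp [0.458 0.13  0.2  ] gap0.0358 F [ 0.2 -0.  -2.7]
contact True
down t53.5 tcp [0.4577 0.1295 0.0255] gap0.0356 F [0.1 0.7 3.6]
open t54.5 tcp [0.4569 0.1293 0.0253] gap0.0922 F [-0.2  0.8  0.6]
goto q [ 0.59  0.35 -0.02  1.77  0.01  1.02  0.58] path minz 0.170 maxz 0.198 r 0.47
 t57.7 tcp [ 0.467  -0.3362  0.17  ] gap0.0916 F [-0.2  0.9 -0.3]
contact False
at t59.3 tcp [ 0.4658 -0.3379 -0.0153] gap0.0920 F [ 1.  -0.6  0. ]
grip t60.0 tcp [ 0.4664 -0.3381 -0.0149] gap0.0575 F [-0.3 -0.4  0.5]
lift t61.5 tcp [ 0.4649 -0.3373  0.1786] gap0.0576 F [-0.   0.1 -4.1]
goto q [-0.48  0.48  0.01  1.56 -0.01  1.1  -0.46] path minz 0.179 maxz 0.180 r 0.57
over t63.7 tcp [0.5964 0.2698 0.1801] gap0.0578 F [ 0.  -0.4 -4.6]
contact True
down t65.8 tcp [ 0.5955  0.272  -0.006 ] gap0.0573 F [-0.6 -0.1  3.9]
open t66.6 tcp [ 0.5938  0.2712 -0.0076] gap0.0915 F [ 0.8 -0.1 -0.7]
goto q [ 0.37  0.09 -0.    1.8   0.    1.25  0.36] path minz 0.178 maxz 0.300 r 0.49
 t69.8 tcp [ 0.4506 -0.1988  0.2996] gap0.0916 F [-0.5  0.8 -0.2]
```

View pics/s9.png

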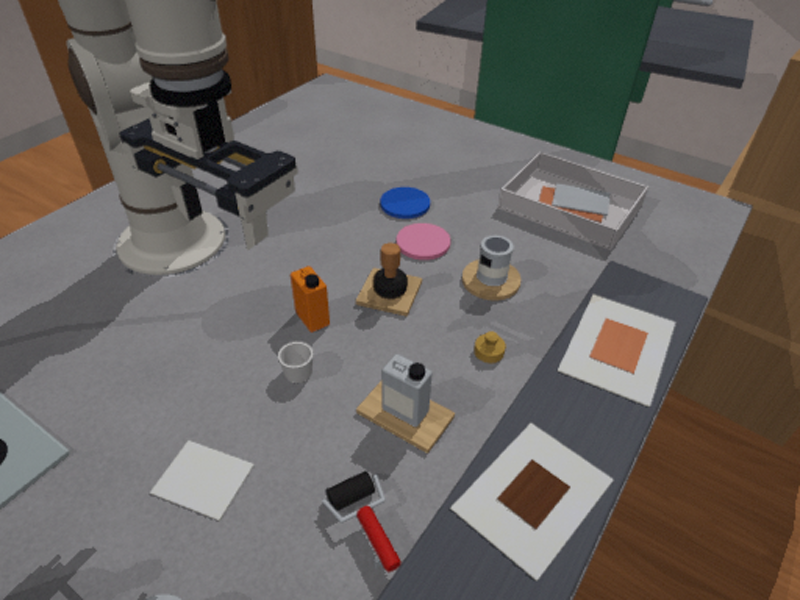

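View pics/t9.png

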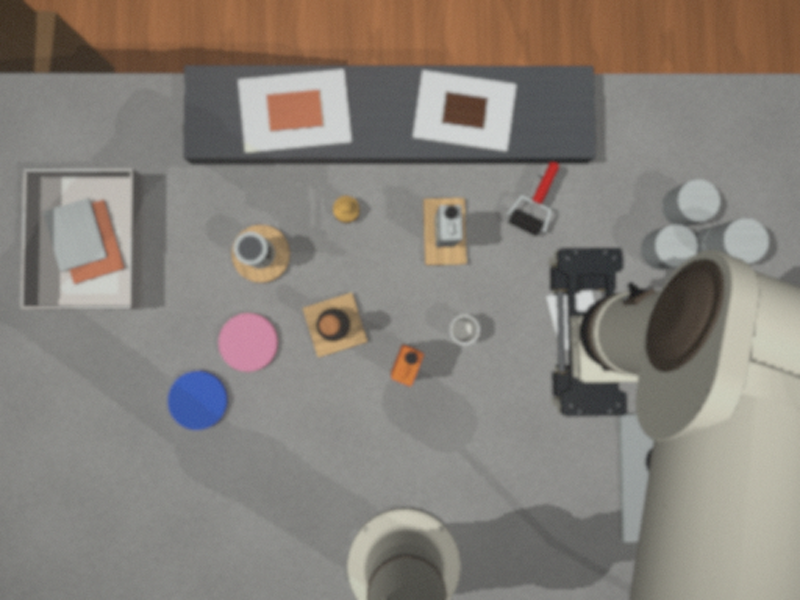

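All three stand upright on their own rests. I'll check centring in an enlarged crop with projected ideal centres.

```bash
python3 - <<'E'
from h import *
d=pickle.load(open('pics/t9.pkl','rb'))
c=cv2.resize(d['color'][115:235,140:300],None,fx=5,fy=5,interpolation=cv2.INTER_CUBIC)
for q in((.5948,.272,.087),(.457,.1295,.107),(.6356,-.084,.107)):
    u,v=proj(d,q);x,y=int((u+.5-140)*5),int((v+.5-115)*5);print(q,x,y);cv2.drawMarker(c,(x,y),(0,0,255),0,10,1)
cv2.imwrite('pics/t9c.png',c)
s=pickle.load(open('pics/scene0.pkl','rb'));e=pickle.load(open('pics/s9.pkl','rb'))
D=cv2.absdiff(s['color'],e['color']).max(2)
for n,(x,y) in dict(pot=(296,360),weight=(489,347),brayer=(360,510)).items():
    x=int(x*.64);y=int(y*.64);print(n,np.median(D[y-12:y+12,x-14:x+14]),np.percentile(D[y-12:y+12,x-14:x+14],90))
E
```

```text
(0.5948, 0.272, 0.087) 103 219
(0.457, 0.1295, 0.107) 357 465
(0.6356, -0.084, 0.107) 745 137
pot 4.0 6.0
weight 4.0 7.0
brayer 4.0 6.0
```

View pics/t9c.png

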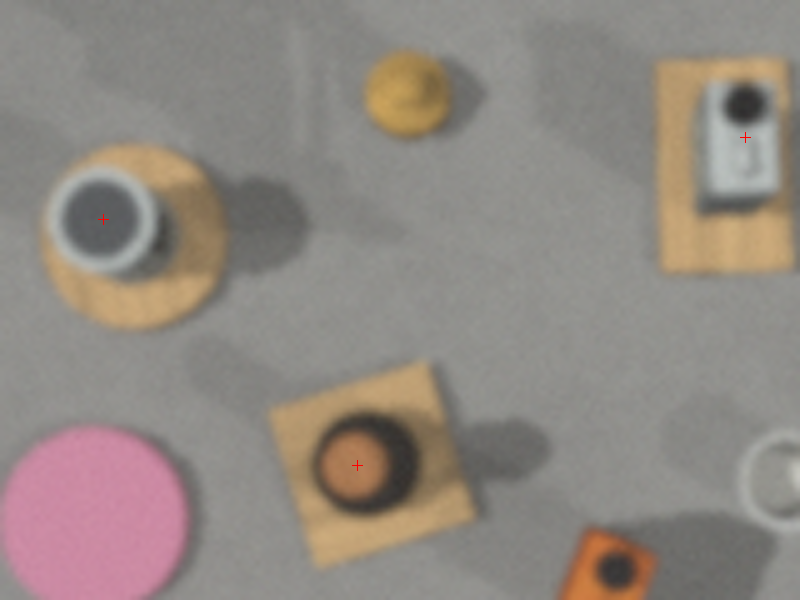

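Tin top (103,219), dabber grip (355,465) and can top (741,139) all match the ideal centres within about 2 mm. The bystanders are unchanged.

```bash
python3 -c "
from h import *
manip.finish_job();stt('done')"
```

```text
the job is handed in; nothing more can be done
the job is handed in; nothing more can be done
```

The job is done and handed in at about 70 s. I parked the tin on the blotter, then moved the can to the oblong rest, the dabber to the square rest and the tin to the round rest. Each was set down with a contact-stopped descent.

**Last checks:** in the top view all three stand upright within about 2 mm of their rests' centres. The pot, brayer and weight show no change in the scene picture. The gripper was clear of everything at 0.30 m.

**What failed or disagreed:**
- **First dabber grasp missed:** the jaws closed just above it and it did not move. Two views then showed the fingertips about 41 mm above the reported TCP. The first tin lift and the can's move had therefore been held close to their tops. I corrected the heights and the later grasps were normal.
- **One straight-line move was refused** because of an awkward elbow posture. I fitted the arm's kinematics from `solve_ik` answers and chose better postures myself.
- **Camera disagreement on the round rest:** the scene camera placed it 7–9 mm from the top and wrist cameras in y, so I used the latter two.

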